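# Clamp the casting mould shut

### The job

Clamp the plaster casting mould shut: with its red lever still raised, crank the lever bolt in (clockwise seen from above) until it is snug on the mould, then fold the lever all the way down until it lies level. Do not over-tighten, the plaster cracks, and leave the glaze jar, the bowl and the brush where they are.

Things in the scene. Friction and masses are not known exactly. Their poses are not given: they have to be found in the camera images.
- frame: green steel mould clamp, fixed to the table. Origin: centre of its underside, straight below the bolt's axis; z up, y along the crossbar. Base 190 x 280 x 12 mm; posts at y = +-120 mm; crossbar 44 mm (x) x 260 mm (y), its top 144 mm above the table; brass threaded boss, radius 21 mm, at its middle, up to 150 mm.
- mould: white two-part plaster mould, 150 x 170 mm, fixed in the clamp under the crossbar, on which the bolt's steel foot (radius 22 mm, hidden under the crossbar) comes to bear. Origin: centre of its underside, 12 mm above the table. Its top lies 97 to 104 mm above the table: this differs from mould to mould and does not show in this pose.
- bolt: steel head of the vertical clamp bolt, already started in its thread: radius 18 mm, with two lugs that carry the lever (28 mm over both in y, up to 9 mm above the pivot). Origin at the lever's pivot on the bolt axis, 189 to 192 mm above the table at the start; z up, y along the pivot pin, x is the heading in which the lever points out; x and y turn with the bolt.
- pivot (a point): the bolt's origin. Cranking the raised lever clockwise seen from above screws the bolt in, 3 mm down per radian. It turns freely (under 2 N at the lever) until the sprung foot meets the mould after 0.5 to 3.7 rad, then ever harder, about 17 N more per radian. Snug: foot force about 40 N (20 to 60), felt as about 13 N (7 to 20) pushing the lever sideways 50 mm from the axis. It stays where left.
- lever (a joint): fold angle of the red lever: 0 raised (open, 50 degrees above level; 0 to 0.1 at the start), 0.873 folded down level, at its end stop. Folding works a cam that presses the foot harder, by about 50 N at the end of the stroke: on a snug bolt it takes about 0.6 N m at first and 1 N m at the end (13 N pressing down 80 mm from the pivot). It stays wherever it is left.
- lever_tip (a point): middle of the lever's free end, 95 mm from the pivot (61 mm out and 73 mm above it when raised). The lever is a straight red bar, 14 mm wide in the bolt's y and 16 mm thick.
- jar: bystander: small glaze jar with brass-coloured cap, radius 30 mm, 75 mm high, on the table beside the clamp. Origin: centre of its underside.
- bowl: bystander: unglazed bowl, rim radius 50 mm, 50 mm high, on the table beside the clamp. Origin: centre of its underside.
- brush: bystander: brush, 180 mm long, lying in front of the clamp. Origin: on its underside.

How it is judged:
By the outcome, as a careful person would: the job done as asked, in the order asked, and still so for the second after the job is handed in, with the robot touching nothing.
It also fails if it takes over 64 s, if anything falls off the work surface, if the arm or the gripper's body presses on something with over 40 N, if the wrist force passes 120 N, or if a joint passes its speed limit or range.

### The arm

A 6-joint arm with a two-finger parallel gripper is mounted at the origin on the work surface. World frame = base frame: x ahead of the robot, y to its left, z up, the work surface at z = 0. Lengths are in m, angles in rad, forces in N, time in s.
With the tool pointing down it reaches from about 0.3 to 0.825 m from the base axis. Payload 5.4 kg.
Tool frame: the origin (TCP) lies at the very end of the fingers, on their centre line; the grasp point (between the pads) lies 19 mm behind it; y points along the fingers, z is the direction in which the jaws open and shut, and the axes are right-handed (so a half turn about y gives the same grasp; the last joint's range is limited). The gripper opens to 92 mm and grips with 3 to 60 N. Pads are 20 mm wide; open, the fingers measure 128 mm over their backs; the gripper's body (75 mm by 189 mm) begins 69 mm behind the grasp point.
Start: joints at [-1.349, 0.158, 1.597, -0, 1.386, -0.21], TCP at [0.241, -0.522, 0.215] pointing down, gripper open.
Joint ranges: [-2.91, 2.91], [-0.94, 2.29], [0.18, 2.7], [-1.29, 4.43], [0.17, 2.64], [-3, 3]. Speed limits (rad/s): [2.57, 2.57, 3.14, 3.14, 3.14, 3.14].

### API

Orientations are given as a unit quaternion [w, x, y, z].
In Python, from cell import telemetry, eyes, robot gives the robot as it stands.
- The arm moves only by the tool send_rows, never from a script. Its argument "moves" is a list of rows, each a list of 7 numbers: the shift along the tool's x, y, z in mm, then the turn, a rotation vector about the tool's x, y, z in degrees, then the gripper's target within -1 to 1 (fully open at 1, half-way at 0, shut at -1). In form: [[tx, ty, tz, ax, ay, az, fingers], ...]. A call has 1 to 12 rows; each row shifts and turns the pose as measured when the row begins, along the tool's axes as they then stand; what a row does not reach is not made up. A row lasts 1/12 s, in which the tool goes at most 41.7 mm and 7.16 degrees, less where a joint would pass 70% of its speed; a pose out of reach is approached as far as the arm can. A call is refused whole if a number of a shift passes 41.7 or a number of a turn 7.16, either way. A call with a gripper value outside its range is refused whole. The fingers move at their own pace and stop on an object; "squeeze" is the grip in N (left out, the last holds). Time passes only in rows, so rows that do not move let the fingers close. It gives the time, the measured TCP pose, the force and the opening at its end, in the units of the state.
- telemetry.read_state(): the state, without advancing time (a new reading comes with each control period).
- eyes.snapshot(name): name is "side" or "top"; returns (picture, depth): 384x512x3 uint8, red, green, blue; 384x512 float32, m along the optical axis (not along the pixel's ray), 0 where there is no reading.
- eyes.camera_params(name): a dict with "fx", "fy", "cx", "cy" (pixels), "D" ([k1, k2, p1, p2, k3] as OpenCV has them; the pictures are not rectified), "rvec" (rotation vector, rad) and "tvec" (3), from world to camera coordinates, as OpenCV has them. Camera axes: x right, y down, z forward; pixel columns grow to the right and rows downward; lengths in m; the calibration is good to about 2 mm. A picture is of the moment at which its call begins. camera_params takes no time and is no camera call.
- robot.finish_job(): hands the job in, once; it reports no verdict.
The state is a dict: "time_s": time; "joint_positions": joint angles; "qvel": joint speeds; "joint_efforts": joint torques, N m; "position": TCP position; "eef_rot": TCP orientation; "force": force on the tool from outside, world axes, zero at the start; "moment": the same for the moment, N m; "width": finger opening in m.
Only numpy, scipy, OpenCV 4.12 (cv2) and the standard library are available. Lean on these libraries where they do the work, as an engineer would, in place of code of your own. Each camera call takes 0.05 s, during which the arm holds its last target. There are 200 camera calls.

## Working session

There is one attempt and no reset: what is moved stays moved. The work goes in short steps, Python scripts to look and compute and a tool call to move; the robot and the scene stay as the last step left them, time stands still between calls to the robot, and variables do not carry over. Pictures are saved under pics/ and viewed, about 8 in all and at most 12, crops included, and the job is handed in when it is done.

Besides the shell and the picture viewer there is one more tool, called after "Call:" as a command line: name --pt "numbers of a row" for each row, then --argument value for the rest. send_rows: Moves the arm, as the interface text tells. Its arguments: {"type":"object","properties":{"moves":{"type":"array","items":{"type":"array","items":{"type":"number"}}},"squeeze":{"type":"number"}},"required":["moves"]}

```bash
ls; mkdir -p pics
python3 - <<'E'
from cell import telemetry, eyes, robot
import cv2
for n in("side","top"):
    p,d=eyes.snapshot(n); import numpy as np
    cv2.imwrite(f"pics/{n}0.png",p[:,:,::-1]); np.save(f"{n}0.npy",d); np.save(f"{n}0_rgb.npy",p)
    print(n,eyes.camera_params(n))
s=telemetry.read_state();print(s)
E
```

```text
pics
side {'fx': 375.2175403320632, 'fy': 375.2175403320632, 'cx': 257.49771459631364, 'cy': 185.94763296717807, 'D': array([-0.07805886,  0.        ,  0.        ,  0.        ,  0.        ]), 'rvec': array([ 0.33966768, -2.5939249 ,  1.46164716]), 'tvec': array([0.55103068, 0.18684493, 0.95612847])}
top {'fx': 362.9728136487664, 'fy': 362.9728136487664, 'cx': 251.129815169594, 'cy': 187.87794655343671, 'D': array([-0.01148598,  0.        ,  0.        ,  0.        ,  0.        ]), 'rvec': array([ 2.17041047, -2.22688917,  0.04802336]), 'tvec': array([0.07457312, 0.54996412, 1.07099956])}
{'time_s': 0.1, 'joint_positions': array([-1.34910945e+00,  1.58984852e-01,  1.59806406e+00, -3.91491328e-05,
        1.38619726e+00, -2.10097712e-01]), 'qvel': array([ 0.00074026, -0.00038127, -0.00411346,  0.00116174, -0.00067313,
        0.00105443]), 'joint_efforts': array([ 2.19511799e-04, -3.86506784e+01, -3.22957456e+01,  7.04351440e-02,
        3.40502069e-02, -4.66994959e-05]), 'position': array([ 0.2404799 , -0.52169181,  0.21373919]), 'eef_rot': array([ 0.15146122, -0.1514952 ,  0.69127548, -0.69010645]), 'force': array([-0.65697047, -0.34024174,  0.23310828]), 'moment': array([ 0.00338085,  0.00999676, -0.00438634]), 'width': 0.09206324758326188}
```

View pics/side0.png

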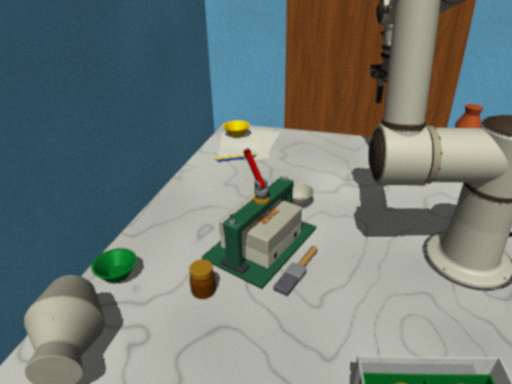

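View pics/top0.png

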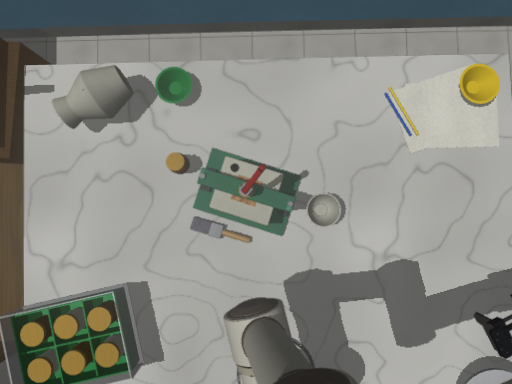

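The side view shows the raised lever from its pivot near (262,188) to its tip near (248,152). In the top view the lever runs from about (243,193) to (264,168). The jar is at (177,162), the bowl at (324,209) and the brush at (220,230). Next I measure the poses.

```bash
cat > h.py <<'E'
import numpy as np, cv2
from cell import telemetry, eyes, robot
from scipy.spatial.transform import Rotation as Ro
def cam(n):
    c=eyes.camera_params(n); K=np.array([[c['fx'],0,c['cx']],[0,c['fy'],c['cy']],[0,0,1]])
    R=cv2.Rodrigues(c['rvec'])[0]; return K,c['D'],R,c['tvec']
def ray(n,uv):
    K,D,R,t=cam(n); q=cv2.undistortPoints(np.array(uv,float).reshape(-1,1,2),K,D).reshape(-1,2)
    return -R.T@t, np.c_[q,np.ones(len(q))]@R
def onplane(n,uv,z):
    o,d=ray(n,uv); return o+d*((z-o[2])/d[:,2])[:,None]
def cloud(n,m,dep):
    v,u=np.nonzero(m&(dep>0)); o,d=ray(n,np.c_[u,v]); return o+d*dep[v,u][:,None]
def tri(a,b):
    oa,da=ray("side",[a]);ob,db=ray("top",[b]);da=da[0];db=db[0]
    s=np.linalg.lstsq(np.c_[da,-db],ob-oa,rcond=None)[0]; p,q=oa+da*s[0],ob+db*s[1]
    return (p+q)/2,np.linalg.norm(p-q)
def red(p,roi=None):
    h=cv2.cvtColor(p,cv2.COLOR_RGB2HSV); m=((h[...,0]<6)|(h[...,0]>172))&(h[...,1]>170)&(h[...,2]>60)
    if roi: k=np.zeros_like(m);k[roi[2]:roi[3],roi[0]:roi[1]]=1; m&=k
    return m
def tcp():
    s=telemetry.read_state(); w,x,y,z=s['eef_rot']; return s,Ro.from_quat([x,y,z,w])
E
python3 - <<'E'
from h import *
np.set_printoptions(precision=4,suppress=True)
roi={"side":(200,310,120,220),"top":(220,290,140,220)}
for n in("side","top"):
    p=np.load(n+"0_rgb.npy");d=np.load(n+"0.npy")
    m=red(p,roi[n]); v,u=np.nonzero(m); c=np.c_[u,v].astype(float); 
    mu=c.mean(0); ax=np.linalg.svd(c-mu,full_matrices=False)[2][0]; t=(c-mu)@ax
    print(n,len(c),mu,ax,"ends",mu+ax*t.min(),mu+ax*t.max(),"n",cv2.minAreaRect(c.astype(np.float32)))
    P=cloud(n,m,d); mp=np.median(P,0); a=np.linalg.svd(P-mp,full_matrices=False)[2][0];s=(P-mp)@a
    print(" cloud",mp,a,mp+a*np.percentile(s,2),mp+a*np.percentile(s,98))
    h=cv2.cvtColor(p,cv2.COLOR_RGB2HSV); g=(h[...,0]>55)&(h[...,0]<90)&(h[...,1]>100)
    k=np.zeros_like(g); 
    if n=="top":k[140:245,185:305]=1
    else:k[170:290,195:320]=1
    G=cloud(n,g&k,d)
    b=G[(G[:,2]>.135)&(G[:,2]<.155)]; r=cv2.minAreaRect((b[:,:2]*1000).astype(np.float32)); print(" bar",len(b),b.mean(0),r)
    b=G[(G[:,2]>.003)&(G[:,2]<.022)]; r=cv2.minAreaRect((b[:,:2]*1000).astype(np.float32)); print(" base",len(b),b.mean(0),r)
print(cam("top")[2].T@-cam("top")[3],cam("side")[2].T@-cam("side")[3])
print("jar",onplane("top",[[177,161]],.075),"bowl",onplane("top",[[324,209]],.05),"brush",onplane("top",[[193,225],[250,239]],.01))
E
```

```text
side 193 [254.1917 167.8394] [0.4237 0.9058] ends [245.6952 149.6748] [263.1265 186.9408] n ((254.3487548828125, 168.33901977539062), (41.137550354003906, 5.238227367401123), 65.224853515625)
 cloud [0.5604 0.0602 0.2241] [-0.5436  0.4343 -0.7182] [0.586  0.0397 0.258 ] [0.5332 0.0819 0.1882]
 bar 794 [0.5412 0.098  0.1424] ((538.97607421875, 79.1588134765625), (251.0727996826172, 40.6798210144043), 70.9958724975586)
 base 1310 [0.5243 0.1491 0.011 ] ((539.3280029296875, 77.50506591796875), (275.37652587890625, 186.89688110351562), 70.76383972167969)<stdin>:7: RuntimeWarning: Mean of empty slice.
  ret = um.true_divide(
Traceback (most recent call last):
IndexError: index 0 is out of bounds for axis 0 with size 0
```

Run:
```python
from h import *
np.set_printoptions(precision=4,suppress=True)
p=np.load("top0_rgb.npy");d=np.load("top0.npy")
print(cv2.cvtColor(p,cv2.COLOR_RGB2HSV)[180,248:260].tolist())
h=cv2.cvtColor(p,cv2.COLOR_RGB2HSV); m=((h[...,0]<7)|(h[...,0]>170))&(h[...,1]>140)
k=np.zeros_like(m);k[150:205,230:285]=1;m&=k
v,u=np.nonzero(m);c=np.c_[u,v].astype(float);mu=c.mean(0);ax=np.linalg.svd(c-mu,full_matrices=False)[2][0];t=(c-mu)@ax
print(len(c),mu,ax,"ends",mu+ax*t.min(),mu+ax*t.max())
P=cloud("top",m,d); mp=np.median(P,0); a=np.linalg.svd(P-mp,full_matrices=False)[2][0];s=(P-mp)@a
print(" cloud",mp,a,mp+a*np.percentile(s,2),mp+a*np.percentile(s,98))
g=(h[...,0]>55)&(h[...,0]<90)&(h[...,1]>100);k=np.zeros_like(g);k[140:245,185:305]=1
G=cloud("top",g&k,d)
for lo,hi in((.135,.155),(.003,.022)):
    b=G[(G[:,2]>lo)&(G[:,2]<hi)]; print(len(b),b.mean(0),cv2.minAreaRect((b[:,:2]*1000).astype(np.float32)))
e=[mu+ax*t.min(),mu+ax*t.max()]
for a_ in([245.7,149.7],[263.1,186.9]):
  for b_ in e: print(a_,b_,tri(a_,b_))
print("jar",onplane("top",[[177,161]],.075),"bowl",onplane("top",[[324,209]],.05),"brush",onplane("top",[[193,225],[250,239]],.01))
```

```text
[[11, 99, 103], [5, 137, 125], [1, 159, 135], [2, 159, 135], [1, 158, 134], [1, 157, 133], [2, 154, 129], [3, 139, 114], [11, 90, 113], [16, 62, 140], [20, 42, 156], [25, 27, 162]]
131 [251.9084 180.1527] [-0.6044  0.7967] ends [262.0446 166.7925] [242.9492 191.9614]
 cloud [0.5593 0.058  0.2256] [-0.5198  0.4512 -0.7255] [0.5869 0.0341 0.2641] [0.5348 0.0793 0.1914]Traceback (most recent call last):
  File "<stdin>", line 12, in <module>
  File "h.py", line 13, in cloud
    v,u=np.nonzero(m&(dep>0)); o,d=ray(n,np.c_[u,v]); return o+d*dep[v,u][:,None]
                                   ~~~^^^^^^^^^^^^^^
  File "h.py", line 8, in ray
    K,D,R,t=cam(n); q=cv2.undistortPoints(np.array(uv,float).reshape(-1,1,2),K,D).reshape(-1,2)
                      ~~~~~~~~~~~~~~~~~~~^^^^^^^^^^^^^^^^^^^^^^^^^^^^^^^^^^^^^^^^
cv2.error: OpenCV(4.12.0) /io/opencv/modules/calib3d/src/undistort.dispatch.cpp:347: error: (-215:Assertion failed) CV_IS_MAT(_src) && CV_IS_MAT(_dst) && (_src->rows == 1 || _src->cols == 1) && (_dst->rows == 1 || _dst->cols == 1) && _src->cols + _src->rows - 1 == _dst->rows + _dst->cols - 1 && (CV_MAT_TYPE(_src->type) == CV_32FC2 || CV_MAT_TYPE(_src->type) == CV_64FC2) && (CV_MAT_TYPE(_dst->type) == CV_32FC2 || CV_MAT_TYPE(_dst->type) == CV_64FC2) in function 'cvUndistortPointsInternal'
```

Run:
```python
from h import *
np.set_printoptions(precision=4,suppress=True)
p=np.load("top0_rgb.npy");d=np.load("top0.npy")
h=cv2.cvtColor(p,cv2.COLOR_RGB2HSV); 
print("green px",h[205,195:215:5].tolist(),h[185,225:240:5].tolist())
g=(h[...,0]>50)&(h[...,0]<100)&(h[...,1]>60);k=np.zeros_like(g);k[140:245,185:305]=1
G=cloud("top",g&k,d)
for lo,hi in((.135,.155),(.003,.022)):
    b=G[(G[:,2]>lo)&(G[:,2]<hi)]; print(len(b),b.mean(0) if len(b) else 0,cv2.minAreaRect((b[:,:2]*1000).astype(np.float32)) if len(b)>3 else 0)
for a_,b_ in(([245.7,149.7],[262.0,166.8]),([263.1,186.9],[242.9,192])): print(tri(a_,b_))
print("jar",onplane("top",[[177,161]],.075),"bowl",onplane("top",[[324,209]],.05),"brush",onplane("top",[[193,225],[250,239]],.01))
s,R=tcp();print(R.as_matrix())
```

```text
green px [[74, 79, 110], [74, 82, 109], [75, 79, 107], [28, 19, 161]] [[73, 80, 105], [72, 82, 106], [73, 82, 106]]
1175 [0.5414 0.075  0.1442] ((542.1944580078125, 73.47747039794922), (256.45672607421875, 42.48554992675781), 70.92321014404297)
1117 [0.5268 0.1172 0.0122] ((541.73193359375, 74.20865631103516), (276.4332275390625, 186.513916015625), 70.92295837402344)
(array([0.5889, 0.034 , 0.2577]), np.float64(0.0002589136012458329))
(array([0.5332, 0.0811, 0.1853]), np.float64(0.0020529618848156616))
jar [[0.6302 0.2676 0.075 ]] bowl [[ 0.4839 -0.1473  0.05  ]] brush [[0.4456 0.2363 0.01  ]
 [0.3998 0.0677 0.01  ]]
[[-0.9082 -0.0004  0.4185]
 [-0.4185  0.0016 -0.9082]
 [-0.0003 -1.     -0.0016]]
```

Call:
send_rows --pt "0 -30 0 0 0 0 -1" --pt "0 -30 0 0 0 0 -1" --pt "0 -30 0 0 0 0 -1" --pt "0 -30 0 0 0 0 -1" --pt "-30 0 -20 0 0 0 -1" --pt "-30 0 -20 0 0 0 -1" --pt "-30 0 -20 0 0 0 -1" --pt "-30 0 -20 0 0 0 -1" --pt "-30 0 -20 0 0 0 -1" --pt "-30 0 -20 0 0 0 -1" --pt "-30 0 -20 0 0 0 -1" --pt "-30 0 -20 0 0 0 -1" --squeeze 40

```text
time_s: 1.1
position: [0.3929, -0.2689, 0.3343]
eef_rot: [0.146, -0.147, 0.697, -0.687]
force: [-0.3, -0.5, -0.2]
width: 0.014
```

Call:
send_rows --pt "-30 0 -20 0 0 0 -1" --pt "-30 0 -20 0 0 0 -1" --pt "-30 0 -20 0 0 0 -1" --pt "-30 0 -20 0 0 0 -1" --pt "-30 0 -20 0 0 0 -1" --pt "-30 0 -20 0 0 0 -1" --pt "-30 0 -20 0 0 0 -1" --pt "-30 0 -20 0 0 0 -1" --pt "-30 0 -20 0 0 0 -1" --pt "-30 0 -20 0 0 0 -1" --pt "-20 0 -15 0 0 0 -1" --pt "0 0 0 0 0 0 -1"

```text
time_s: 2.1
position: [0.604, 0.0838, 0.3317]
eef_rot: [0.146, -0.152, 0.698, -0.684]
force: [-0.3, -0.6, 0.2]
width: 0.0005
```

Call:
send_rows --pt "0 0 0 0 -7 0 -1" --pt "0 0 0 0 -7 0 -1" --pt "0 0 0 0 -7 0 -1" --pt "0 0 0 0 -7 0 -1" --pt "0 0 0 0 -7 0 -1" --pt "0 0 0 0 -7 0 -1" --pt "0 0 0 0 -7 0 -1" --pt "0 0 0 0 -7 0 -1" --pt "0 0 0 0 -7 0 -1" --pt "0 0 0 0 -7 0 -1" --pt "0 0 0 0 -7 0 -1" --pt "0 0 0 0 -7 0 -1"

```text
time_s: 3.1
position: [0.5986, 0.0776, 0.3245]
eef_rot: [-0.579, 0.582, -0.415, 0.393]
force: [-0.9, -0.3, -0.7]
width: 0.0003
```

Call:
send_rows --pt "0 0 0 0 -7 0 -1" --pt "0 0 0 0 -7 0 -1" --pt "0 0 0 0 -7 0 -1" --pt "0 0 0 0 -7 0 -1" --pt "0 0 0 0 -7 0 -1" --pt "0 0 0 0 -7 0 -1" --pt "0 0 0 0 -7 0 -1" --pt "0 0 0 0 -7 0 -1" --pt "0 0 0 0 -7 0 -1" --pt "0 0 0 0 -7 0 -1" --pt "0 0 0 0 -7 0 -1" --pt "0 0 0 0 -7 0 -1"

```text
time_s: 4.1
position: [0.5923, 0.0669, 0.3189]
eef_rot: [0.706, -0.694, -0.087, 0.114]
force: [-0.4, -0.0, -0.3]
width: 0.0004
```

```bash
cat >> h.py <<'E'
AX=np.array([.5405,.076])
def rep():
    s,R=tcp(); M=R.as_matrix(); d=(s['position'][:2]-AX)*1000
    zh=np.degrees(np.arctan2(M[1,2],M[0,2])); phi=zh-180  # lever heading the tool is square to (z points to the axis)
    e=np.array([np.cos(np.radians(phi)),np.sin(np.radians(phi))]); n=np.array([-e[1],e[0]])
    F=s['force']
    print("t %.2f pos %s q6 %.2f phi %.1f | r %.1f c %.1f mm | F rad %.1f tan %.1f up %.1f | w %.4f tilt %s"%(s['time_s'],np.round(s['position'],4),s['joint_positions'][5],phi%360-360,d@e,d@n,F[:2]@e,F[:2]@n,F[2],s['width'],np.round(M[2,[0,2]],3)))
E
python3 -c "from h import *;rep()"
```

```text
t 4.10 pos [0.5923 0.0669 0.3189] q6 -1.95 phi -73.7 | r 23.2 c 47.1 mm | F rad -0.1 tan -0.4 up -0.3 | w 0.0004 tilt [-0.035  0.022]
```

```bash
cat >> h.py <<'E'
def go(phi,r,c,z):
    s,R=tcp(); a=np.radians(phi); e=np.array([np.cos(a),np.sin(a)]); n=np.array([-e[1],e[0]])
    T=np.r_[AX+(r*e+c*n)/1000,z]; Z=np.r_[-e,0]; Y=np.array([0,0,-1.]); X=np.cross(Y,Z)
    Rt=Ro.from_matrix(np.c_[X,Y,Z])
    print("go shift",np.round(R.inv().apply(T-s['position'])*1000,1),"turn",np.round((R.inv()*Rt).as_rotvec(degrees=True),2))
E
python3 -c "from h import *;go(-41,48,40,.33)"
```

```text
go shift [ 12.1 -11.4   4.7] turn [ -1.82 -32.7   -1.61]
```

Call:
send_rows --pt "2.5 -3 1.5 -0.4 -6.8 -0.4 -1" --pt "2.5 -3 1.5 -0.4 -6.8 -0.4 -1" --pt "2.5 -3 1.5 -0.4 -6.8 -0.4 -1" --pt "2.5 -3 1.5 -0.4 -6.8 -0.4 -1" --pt "2.5 -3 1.5 -0.4 -6.8 -0.4 -1" --pt "0 0 0 0 0 0 -1"

```text
time_s: 4.6
position: [0.5966, 0.0744, 0.331]
eef_rot: [-0.635, 0.636, 0.31, -0.309]
force: [-0.3, -0.9, 0.4]
width: 0.0004
```

```bash
python3 -c "from h import *;rep();go(-41,46,40,.23)"
```

```text
t 4.60 pos [0.5966 0.0744 0.331 ] q6 -2.55 phi -38.0 | r 45.2 c 33.3 mm | F rad 0.3 tan -0.9 up 0.4 | w 0.0004 tilt [ 0.001 -0.001]
go shift [  4.1 101.   -2.7] turn [0.08 2.97 0.07]
```

Call:
send_rows --pt "1.5 20 -1 0 1 0 -1" --pt "1.5 20 -1 0 1 0 -1" --pt "1.5 20 -1 0 1 0 -1" --pt "0 20 0 0 0 0 -1" --pt "0 20 0 0 0 0 -1" --pt "0 0 0 0 0 0 -1"

```text
time_s: 5.1
position: [0.6009, 0.0714, 0.2274]
eef_rot: [-0.646, 0.648, 0.285, -0.284]
force: [-0.5, -0.3, -0.5]
width: 0.0005
```

Run:
```python
from h import *
rep();go(-41,46,20,.228)
for n,(x0,x1,y0,y1) in {"side":(200,320,110,230),"top":(190,310,130,250)}.items():
    p,d=eyes.snapshot(n); cv2.imwrite(f"pics/{n}1.png",cv2.resize(p[y0:y1,x0:x1,::-1],None,fx=3,fy=3))
a=[cv2.imread(f"pics/{n}1.png") for n in("side","top")]; cv2.imwrite("pics/both1.png",np.hstack(a))
```

```text
t 5.10 pos [0.6009 0.0714 0.2274] q6 -2.48 phi -42.6 | r 47.6 c 37.4 mm | F rad -0.2 tan -0.5 up -0.5 | w 0.0005 tilt [-0.001 -0.003]
go shift [-16.2  -0.6   2.1] turn [ 0.15 -1.58 -0.03]
```

View pics/both1.png

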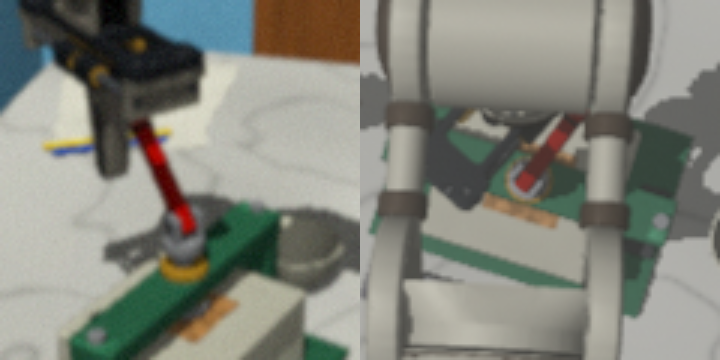

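The finger is on the counter-clockwise side of the lever, between (95,90) and (125,175) in the left half of the crop, and it is clear of the lever. I close in and start cranking.

Call:
send_rows --pt "-5 0 0 0 0 0 -1" --pt "-5 0 0 0 0 0 -1" --pt "-5 0 0 0 0 0 -1" --pt "-4 0 0 0 0 0 -1" --pt "-4.2 0 -1.3 0 5 0 -1" --pt "-4.2 0 -1.3 0 5 0 -1" --pt "-4.2 0 -1.3 0 5 0 -1" --pt "0 0 0 0 0 0 -1"

```text
time_s: 5.87
position: [0.5854, 0.0424, 0.2418]
eef_rot: [-0.677, 0.684, 0.2, -0.185]
force: [-0.4, -0.5, 0.1]
width: 0.0005
```

```bash
python3 -c "
from h import *;rep();go(-60,48,17,.227)"
```

```text
t 5.87 pos [0.5854 0.0424 0.2418] q6 -2.25 phi -58.4 | r 52.2 c 20.7 mm | F rad 0.3 tan -0.6 up 0.1 | w 0.0005 tilt [ 0.018 -0.016]
go shift [-5.3 14.7  4. ] turn [0.9  1.57 1.07]
```

Call:
send_rows --pt "-2 7 2 0.4 0 0.5 -1" --pt "-2 7 2 0.4 0 0.5 -1" --pt "0 0 0 0 0 0 -1"

```text
time_s: 6.12
position: [0.5808, 0.0433, 0.2288]
eef_rot: [-0.679, 0.681, 0.195, -0.193]
force: [-0.3, 0.8, -1.8]
width: 0.0006
```

```bash
python3 -c "
from h import *;rep();go(-70,48,17,.227);print(telemetry.read_state()['qvel'])"
```

```text
t 6.12 pos [0.5808 0.0433 0.2288] q6 -2.26 phi -58.1 | r 49.0 c 16.9 mm | F rad -0.8 tan 0.1 up -1.8 | w 0.0006 tilt [ 0.003 -0.004]
go shift [-10.2   1.8  -1.4] turn [ 0.18 11.85  0.2 ]
[ 0.00069585 -0.00749706 -0.01090868  0.00018197  0.00278742 -0.01717784]
```

```bash
cat >> h.py <<'E'
def lever(name="side"):
    p,d=eyes.snapshot(name); h=cv2.cvtColor(p,cv2.COLOR_RGB2HSV); m=((h[...,0]<7)|(h[...,0]>170))&(h[...,1]>140)&(d>0)
    P=cloud(name,m,d); P=P[(np.hypot(*(P[:,:2]-AX).T)<.12)&(P[:,2]>.16)&(P[:,2]<.3)]
    if len(P)<15: print(name,"lever few px",len(P)); return
    mp=np.median(P,0); a=np.linalg.svd(P-mp,full_matrices=False)[2][0]; a*=np.sign(a[:2]@(mp[:2]-AX)); s=(P-mp)@a
    print(name,"lever n %d axis head %.1f elev %.1f; centroid head %.1f; tip %s"%(len(P),np.degrees(np.arctan2(a[1],a[0])),np.degrees(np.arcsin(a[2])),np.degrees(np.arctan2(*(mp[:2]-AX)[::-1])),np.round(mp+a*np.percentile(s,98),3)))
E
python3 -c "
from h import *;lever();lever('top')"
```

```text
side lever n 171 axis head -56.1 elev 47.4; centroid head -55.5; tip [0.569 0.033 0.252]
top lever few px 3
```

Call:
send_rows --pt "-4.2 1 -1.3 0 5 0 -1" --pt "-4.2 1 -1.3 0 5 0 -1" --pt "-4.2 1 -1.3 0 5 0 -1" --pt "-4.2 1 -1.3 0 5 0 -1" --pt "0 0 0 0 0 0 -1"

```text
time_s: 6.63
position: [0.5692, 0.032, 0.2263]
eef_rot: [-0.703, 0.705, 0.072, -0.066]
force: [-0.9, -0.1, -0.1]
width: 0.0003
```

```bash
python3 -c "
from h import *;rep();go(-90,48,17,.227);lever()"
```

```text
t 6.63 pos [0.5692 0.032  0.2263] q6 -1.92 phi -78.8 | r 48.8 c 19.6 mm | F rad -0.1 tan -0.9 up -0.1 | w 0.0003 tilt [ 0.008 -0.004]
go shift [-12.3  -0.8  -1.6] turn [ 0.16 11.22  0.5 ]
side lever n 177 axis head -76.3 elev 46.8; centroid head -76.3; tip [0.554 0.021 0.256]
```

Call:
send_rows --pt "-5 1 -1.3 0 5 0.2 -1" --pt "-5 1 -1.3 0 5 0.2 -1" --pt "-4.5 1 -1.3 0 5 0.1 -1" --pt "-4.2 1 -1.3 0 5 0 -1" --pt "-4.2 1 -1.3 0 5 0 -1" --pt "0 0 0 0 0 0 -1"

```text
time_s: 7.18
position: [0.5491, 0.0248, 0.2229]
eef_rot: [-0.701, 0.703, -0.081, 0.086]
force: [-0.0, -0.7, -0.9]
width: 0.0004
```

```bash
python3 -c "
from h import *;rep();go(-125,48,17,.225);lever()"
```

```text
t 7.18 pos [0.5491 0.0248 0.2229] q6 -1.51 phi -103.6 | r 47.7 c 20.4 mm | F rad 0.7 tan 0.2 up -0.9 | w 0.0004 tilt [ 0.006 -0.003]
go shift [-22.   -2.2  -3.2] turn [ 0.1  21.43  0.39]
side lever n 223 axis head -102.4 elev 46.3; centroid head -102.5; tip [0.528 0.018 0.254]
```

Call:
send_rows --pt "-5 0.5 -1.5 0 5 0.2 -1" --pt "-5 0.5 -1.5 0 5 0.2 -1" --pt "-4.5 0.5 -1.3 0 5 0 -1" --pt "-4.2 0.5 -1.3 0 5 0 -1" --pt "-4.2 0.5 -1.3 0 5 0 -1" --pt "0 0 0 0 0 0 -1"

```text
time_s: 7.73
position: [0.5278, 0.0269, 0.2215]
eef_rot: [-0.667, 0.67, -0.229, 0.231]
force: [-0.3, 0.1, -0.3]
width: 0.0002
```

```bash
python3 -c "
from h import *;rep();go(-150,48,17,.223);lever()"
```

```text
t 7.73 pos [0.5278 0.0269 0.2215] q6 -1.08 phi -127.9 | r 46.5 c 20.2 mm | F rad 0.2 tan -0.3 up -0.3 | w 0.0002 tilt [ 0.004 -0.002]
go shift [-22.4  -1.6  -4.3] turn [ 0.08 22.05  0.27]
side lever n 247 axis head -127.6 elev 45.8; centroid head -129.6; tip [0.503 0.028 0.255]
```

Call:
send_rows --pt "-5 0.5 -1.7 0 5 0.2 -1" --pt "-5 0.5 -1.7 0 5 0.2 -1" --pt "-4.5 0.5 -1.5 0 5 0 -1" --pt "-4.2 0.5 -1.5 0 5 0 -1" --pt "-4.2 0.5 -1.3 0 5 0 -1" --pt "0 0 0 0 0 0 -1"

```text
time_s: 8.28
position: [0.511, 0.0359, 0.2206]
eef_rot: [-0.605, 0.606, -0.363, 0.367]
force: [0.3, 0.4, 0.2]
width: 0.0007
```

```bash
python3 -c "
from h import *;rep();go(-170,48,17,.221);lever()"
```

```text
t 8.28 pos [0.511  0.0359 0.2206] q6 -0.65 phi -152.2 | r 44.8 c 21.7 mm | F rad -0.5 tan -0.2 up 0.2 | w 0.0007 tilt [0.007 0.001]
go shift [-20.2  -0.6  -6.1] turn [-0.13 17.85  0.36]
side lever n 223 axis head -150.1 elev 46.1; centroid head -154.5; tip [0.485 0.047 0.253]
```

Call:
send_rows --pt "-5.5 0.3 -2.2 0 5 0.2 -1" --pt "-5 0.3 -2.2 0 5 0.2 -1" --pt "-4.5 0.3 -2 0 5 0 -1" --pt "-4.2 0.3 -1.8 0 5 0 -1" --pt "-4.2 0.3 -1.5 0 5 0 -1" --pt "0 0 0 0 0 0 -1"

```text
time_s: 8.83
position: [0.4999, 0.0488, 0.2199]
eef_rot: [0.516, -0.516, 0.479, -0.489]
force: [-0.1, -0.5, 0.1]
width: 0.0004
```

```bash
python3 -c "
from h import *;rep();go(-195,48,17,.219);lever()"
```

```text
t 8.83 pos [0.4999 0.0488 0.2199] q6 -0.20 phi -176.4 | r 42.2 c 24.6 mm | F rad 0.1 tan 0.5 up 0.1 | w 0.0004 tilt [0.011 0.01 ]
go shift [-23.8   0.5  -8.7] turn [-0.69 18.64  0.52]
side lever n 203 axis head -172.2 elev 47.1; centroid head -177.2; tip [0.477 0.071 0.254]
```

Call:
send_rows --pt "-5.5 0.3 -2.5 -0.2 5 0.2 -1" --pt "-5 0.3 -2.5 -0.2 5 0.2 -1" --pt "-5 0.3 -2.3 -0.2 5 0 -1" --pt "-4.5 0.3 -2 0 5 0 -1" --pt "-4.5 0.3 -2 0 5 0 -1" --pt "0 0 0 0 0 0 -1"

```text
time_s: 9.38
position: [0.4934, 0.0641, 0.219]
eef_rot: [-0.397, 0.406, -0.575, 0.589]
force: [-1.0, -1.2, 0.9]
width: 0.0
```

```bash
sed -i 's/^AX=.*/AX=np.array([.5405,.079])/' h.py; python3 -c "
from h import *;rep();go(-225,48,18,.218);lever()"
```

```text
t 9.38 pos [0.4934 0.0641 0.219 ] q6 0.27 phi -200.8 | r 38.7 c 30.6 mm | F rad 0.5 tan 1.5 up 0.9 | w 0.0000 tilt [0.021 0.008]
go shift [-33.9   0.2 -12.4] turn [-0.73 24.17  1.08]
side lever n 182 axis head 168.2 elev 47.2; centroid head 166.9; tip [0.478 0.093 0.252]
```

Call:
send_rows --pt "-4 0 -2 -0.2 0 0.5 -1" --pt "-4 0 -2 -0.2 0 0.5 -1" --pt "-4 0 -2 0 0 0 -1" --pt "-1 0 -1 0 0 0 -1" --pt "0 0 0 0 0 0 -1"

```text
time_s: 9.85
position: [0.4947, 0.0703, 0.2187]
eef_rot: [-0.404, 0.41, -0.572, 0.585]
force: [-0.7, -1.4, 0.3]
width: 0.0007
```

```bash
python3 -c "
from h import *;rep();go(-210,48,18,.218);lever()"
```

```text
t 9.85 pos [0.4947 0.0703 0.2187] q6 0.26 phi -199.7 | r 40.2 c 23.6 mm | F rad 0.2 tan 1.6 up 0.3 | w 0.0007 tilt [0.017 0.011]
go shift [-14.5   0.4 -10.3] turn [-0.69 10.32  0.9 ]
side lever n 177 axis head 163.8 elev 47.1; centroid head 161.6; tip [0.48  0.098 0.25 ]
```

Call:
send_rows --pt "-6 0 -3.5 -0.2 3.5 0.4 -1" --pt "-6 0 -3.5 -0.2 3.5 0.4 -1" --pt "-6 0 -3 -0.2 3.5 0.2 -1" --pt "-5 0 -2.5 0 3.5 0 -1" --pt "0 0 0 0 0 0 -1"

```text
time_s: 10.32
position: [0.4949, 0.0819, 0.2183]
eef_rot: [-0.328, 0.337, -0.614, 0.634]
force: [-2.5, -0.9, 1.2]
width: 0.0006
```

```bash
python3 -c "
from h import *;rep();go(-225,48,18,.218);lever()"
```

```text
t 10.32 pos [0.4949 0.0819 0.2183] q6 0.54 phi -213.9 | r 39.4 c 23.0 mm | F rad 1.6 tan 2.1 up 1.2 | w 0.0006 tilt [0.023 0.018]
go shift [-14.6  -0.3 -11.1] turn [-1.18 11.09  1.21]
side lever n 159 axis head 149.9 elev 47.6; centroid head 145.4; tip [0.488 0.114 0.251]
```

```bash
cat >> h.py <<'E'
def torque():
    s,R=tcp(); d=s['position'][:2]-AX; F=s['force']; m=s['moment']
    print("M",np.round(m,3),"rxF %.3f  total about axis %.3f"%(d[0]*F[1]-d[1]*F[0], d[0]*F[1]-d[1]*F[0]+m[2]))
E
python3 -c "
from h import *;torque()"
```

```text
M [-0.709  0.154  0.042] rxF 0.219  total about axis 0.262
```

Call:
send_rows --pt "-6 0 -4 -0.3 4 0.5 -1" --pt "-6 0 -4 -0.3 4 0.5 -1" --pt "-6 0 -4 -0.2 3.5 0.3 -1" --pt "-6 0 -3 -0.2 3 0.2 -1" --pt "0 0 0 0 0 0 -1"

```text
time_s: 10.78
position: [0.4972, 0.096, 0.2172]
eef_rot: [-0.246, 0.254, -0.653, 0.67]
force: [-1.8, 0.5, 0.5]
width: 0.0001
```

```bash
python3 -c "
from h import *;rep();torque();go(-240,48,18,.218);lever()"
```

```text
t 10.78 pos [0.4972 0.096  0.2172] q6 0.82 phi -228.5 | r 41.4 c 21.2 mm | F rad 1.6 tan 1.0 up 0.5 | w 0.0001 tilt [0.019 0.018]
M [-0.063  0.204  0.055] rxF 0.007  total about axis 0.062
go shift [-13.   -1.3  -9.2] turn [-1.16 11.45  0.99]
side lever n 133 axis head 134.6 elev 48.8; centroid head 130.6; tip [0.499 0.125 0.249]
```

Call:
send_rows --pt "-6 0 -4 -0.3 4 0.4 -1" --pt "-6 0 -4 -0.3 4 0.4 -1" --pt "-6 0 -4 -0.2 3.5 0.2 -1" --pt "-6 0 -3 -0.2 3 0 -1" --pt "0 0 0 0 0 0 -1" --pt "0 0 0 0 0 0 -1"

```text
time_s: 11.33
position: [0.5014, 0.1095, 0.2151]
eef_rot: [-0.155, 0.174, -0.68, 0.696]
force: [-0.7, -1.9, 0.4]
width: 0.0
```

```bash
python3 -c "
from h import *;rep();torque();lever();rep();torque()"
```

```text
t 11.33 pos [0.5014 0.1095 0.2151] q6 1.10 phi -243.1 | r 44.9 c 21.0 mm | F rad -1.4 tan 1.5 up 0.4 | w 0.0000 tilt [0.031 0.016]
M [-0.286  0.208  0.035] rxF 0.094  total about axis 0.129
side lever n 105 axis head 117.3 elev 49.0; centroid head 116.6; tip [0.512 0.135 0.247]
t 11.38 pos [0.5015 0.1096 0.2151] q6 1.10 phi -243.1 | r 45.0 c 20.9 mm | F rad -1.9 tan 3.5 up 1.6 | w 0.0006 tilt [0.03  0.016]
M [-0.527  0.317 -0.014] rxF 0.194  total about axis 0.181
```

Call:
send_rows --pt "-6 0 -3 -0.3 4 0.6 -1" --pt "-6 0 -3 -0.3 4 0.6 -1" --pt "-6 0 -3 -0.2 4 0.4 -1" --pt "0 0 0 0 0 0 -1" --pt "0 0 0 0 0 0 -1"

```text
time_s: 11.8
position: [0.5074, 0.1185, 0.2131]
eef_rot: [-0.083, 0.098, -0.695, 0.707]
force: [-2.1, -0.2, 0.3]
width: 0.0005
```

```bash
python3 -c "
from h import *;rep();torque();lever();rep();torque();lever('top')"
```

```text
t 11.80 pos [0.5074 0.1185 0.2131] q6 1.33 phi -255.3 | r 46.6 c 22.0 mm | F rad 0.3 tan 2.1 up 0.3 | w 0.0005 tilt [0.024 0.014]
M [-0.157  0.158 -0.074] rxF 0.090  total about axis 0.016
side lever n 80 axis head 106.1 elev 48.5; centroid head 108.0; tip [0.521 0.141 0.246]
t 11.85 pos [0.5075 0.1186 0.213 ] q6 1.33 phi -255.3 | r 46.7 c 21.8 mm | F rad -2.3 tan 2.3 up 1.1 | w 0.0002 tilt [0.024 0.014]
M [-0.314  0.266  0.   ] rxF 0.155  total about axis 0.155Traceback (most recent call last):
  File "<string>", line 2, in <module>
    from h import *;rep();torque();lever();rep();torque();lever('top')
                                                          ~~~~~^^^^^^^
  File "h.py", line 38, in lever
    P=cloud(name,m,d); P=P[(np.hypot(*(P[:,:2]-AX).T)<.12)&(P[:,2]>.16)&(P[:,2]<.3)]
  File "h.py", line 13, in cloud
    v,u=np.nonzero(m&(dep>0)); o,d=ray(n,np.c_[u,v]); return o+d*dep[v,u][:,None]
                                   ~~~^^^^^^^^^^^^^^
  File "h.py", line 8, in ray
    K,D,R,t=cam(n); q=cv2.undistortPoints(np.array(uv,float).reshape(-1,1,2),K,D).reshape(-1,2)
                      ~~~~~~~~~~~~~~~~~~~^^^^^^^^^^^^^^^^^^^^^^^^^^^^^^^^^^^^^^^^
cv2.error: OpenCV(4.12.0) /io/opencv/modules/calib3d/src/undistort.dispatch.cpp:347: error: (-215:Assertion failed) CV_IS_MAT(_src) && CV_IS_MAT(_dst) && (_src->rows == 1 || _src->cols == 1) && (_dst->rows == 1 || _dst->cols == 1) && _src->cols + _src->rows - 1 == _dst->rows + _dst->cols - 1 && (CV_MAT_TYPE(_src->type) == CV_32FC2 || CV_MAT_TYPE(_src->type) == CV_64FC2) && (CV_MAT_TYPE(_dst->type) == CV_32FC2 || CV_MAT_TYPE(_dst->type) == CV_64FC2) in function 'cvUndistortPointsInternal'
```

Call:
send_rows --pt "-6 0 -3 -0.5 4 1 -1" --pt "-6 0 -3 -0.5 4 1 -1" --pt "-6 0 -3 -0.3 4 0.6 -1" --pt "0 0 0 0 0 0 -1" --pt "0 0 0 0 0 0 -1"

```text
time_s: 12.32
position: [0.5144, 0.1261, 0.2108]
eef_rot: [-0.014, 0.016, -0.707, 0.707]
force: [-1.0, -0.4, 0.3]
width: 0.0002
```

```bash
python3 -c "
from h import *;rep();torque();lever();rep();torque()"
```

```text
t 12.32 pos [0.5144 0.1261 0.2108] q6 1.54 phi -267.5 | r 48.2 c 24.0 mm | F rad -0.3 tan 1.0 up 0.3 | w 0.0002 tilt [0.003 0.001]
M [-0.082  0.215 -0.028] rxF 0.055  total about axis 0.028
side lever n 52 axis head 99.5 elev 49.4; centroid head 99.0; tip [0.53  0.142 0.246]
t 12.37 pos [0.5146 0.1263 0.2107] q6 1.54 phi -267.5 | r 48.3 c 23.8 mm | F rad -1.6 tan 1.7 up 0.8 | w 0.0004 tilt [0.003 0.001]
M [-0.31   0.385 -0.005] rxF 0.123  total about axis 0.117
```

Call:
send_rows --pt "-6 -0.5 -3 0 4 0.2 -1" --pt "-6 -0.5 -3 0 4 0.2 -1" --pt "-6 -0.5 -3 0 4 0.2 -1" --pt "0 0 0 0 0 0 -1" --pt "0 0 0 0 0 0 -1"

```text
time_s: 12.78
position: [0.5218, 0.1322, 0.209]
eef_rot: [0.068, -0.053, -0.7, 0.709]
force: [-1.0, -0.4, 0.3]
width: 0.0003
```

```bash
python3 -c "
from h import *;rep();torque();lever();rep();torque()"
```

```text
t 12.78 pos [0.5218 0.1322 0.209 ] q6 1.77 phi -279.8 | r 49.2 c 27.5 mm | F rad -0.6 tan 0.9 up 0.3 | w 0.0003 tilt [0.021 0.014]
M [-0.032  0.211 -0.065] rxF 0.059  total about axis -0.007
side lever n 20 axis head 90.8 elev 65.2; centroid head 89.6; tip [0.541 0.142 0.246]
t 12.83 pos [0.5221 0.1323 0.209 ] q6 1.77 phi -279.8 | r 49.3 c 27.3 mm | F rad -0.6 tan 2.6 up 0.6 | w 0.0001 tilt [0.02  0.014]
M [-0.098  0.398  0.017] rxF 0.145  total about axis 0.162
```

The zero rows let the push relax, because each target resets to the measured pose. The force therefore has to be read during a push, so I check with one small push row.

Call:
send_rows --pt "-2 0 0 0 0 0 -1"

```text
time_s: 12.92
position: [0.5232, 0.1323, 0.2087]
eef_rot: [0.069, -0.052, -0.7, 0.709]
force: [-9.4, -2.0, 5.7]
width: 0.0003
```

```bash
python3 -c "
from h import *;rep();torque()
p,d=eyes.snapshot('side');rep();torque()
q,d=eyes.snapshot('top');rep()
a=[cv2.resize(x,None,fx=3,fy=3) for x in (p[110:230,200:320,::-1],q[130:250,190:310,::-1])];cv2.imwrite('pics/both2.png',np.hstack(a))"
```

```text
t 12.92 pos [0.5232 0.1323 0.2087] q6 1.77 phi -279.8 | r 49.6 c 26.1 mm | F rad -3.6 tan 8.9 up 5.7 | w 0.0003 tilt [0.022 0.013]
M [-0.223  1.42   0.093] rxF 0.537  total about axis 0.630
t 12.97 pos [0.523  0.1323 0.2088] q6 1.77 phi -279.8 | r 49.5 c 26.3 mm | F rad -2.8 tan 8.3 up 4.9 | w 0.0004 tilt [0.023 0.014]
M [-0.095  1.298  0.059] rxF 0.483  total about axis 0.543
t 13.02 pos [0.5229 0.1323 0.2088] q6 1.77 phi -279.8 | r 49.5 c 26.4 mm | F rad -1.6 tan 7.1 up 2.8 | w 0.0005 tilt [0.023 0.014]
```

View pics/both2.png

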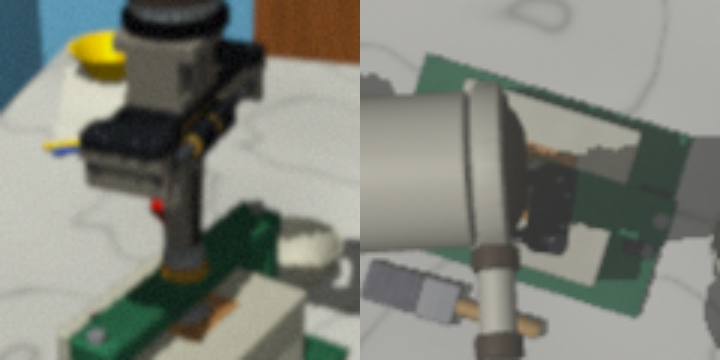

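The finger hides most of the lever. In the left half the red tip shows at (158,207), pointing away from the side camera, and the mould looks intact. A small push felt about 9 N, or 0.63 N m about the axis. I need to know whether the bolt slipped at that, so I try another small push.

Call:
send_rows --pt "-2 0 0 0 0 0 -1"

```text
time_s: 13.1
position: [0.5233, 0.1323, 0.2088]
eef_rot: [0.07, -0.05, -0.7, 0.709]
force: [-10.9, -1.2, 6.4]
width: 0.0003
```

```bash
python3 -c "
from h import *;rep();torque()"
```

```text
t 13.10 pos [0.5233 0.1323 0.2088] q6 1.77 phi -279.7 | r 49.7 c 26.0 mm | F rad -3.0 tan 10.6 up 6.4 | w 0.0003 tilt [0.027 0.014]
M [-0.153  1.683  0.027] rxF 0.604  total about axis 0.631
```

Call:
send_rows --pt "-2 0 0 0 0 0 -1"

```text
time_s: 13.18
position: [0.5232, 0.1323, 0.2088]
eef_rot: [0.071, -0.048, -0.7, 0.709]
force: [-11.9, -1.9, 7.6]
width: 0.0006
```

```bash
python3 -c "
from h import *;rep();torque()"
```

```text
t 13.18 pos [0.5232 0.1323 0.2088] q6 1.77 phi -279.6 | r 49.7 c 25.9 mm | F rad -3.9 tan 11.4 up 7.6 | w 0.0006 tilt [0.033 0.015]
M [-0.247  1.867  0.053] rxF 0.669  total about axis 0.723
```

Call:
send_rows --pt "-2.5 0 0 0 0 0 -1" --pt "-2.5 0 0 0 0 0 -1"

```text
time_s: 13.35
position: [0.5231, 0.1323, 0.2089]
eef_rot: [0.075, -0.042, -0.7, 0.709]
force: [-15.4, -1.6, 8.5]
width: -0.0002
```

```bash
python3 -c "
from h import *;rep();torque()"
```

```text
t 13.35 pos [0.5231 0.1323 0.2089] q6 1.77 phi -279.5 | r 49.8 c 25.9 mm | F rad -4.1 tan 15.0 up 8.5 | w -0.0002 tilt [0.046 0.016]
M [-0.234  2.286  0.097] rxF 0.851  total about axis 0.948
```

Call:
send_rows --pt "-3 0 0 0 0 0 -1" --pt "-3 0 0 0 0 0 -1"

```text
time_s: 13.52
position: [0.5228, 0.1323, 0.2091]
eef_rot: [0.08, -0.035, -0.7, 0.709]
force: [-18.1, -0.4, 9.1]
width: 0.0003
```

```bash
python3 -c "
from h import *;rep();torque();lever()"
```

```text
t 13.52 pos [0.5228 0.1323 0.2091] q6 1.76 phi -279.3 | r 49.8 c 26.0 mm | F rad -3.3 tan 17.8 up 9.1 | w 0.0003 tilt [0.062 0.018]
M [-0.17   2.613  0.118] rxF 0.972  total about axis 1.090
side lever n 17 axis head 109.9 elev 59.6; centroid head 88.5; tip [0.541 0.144 0.249]
```

The bolt does not move even at 1.1 N m (about 22 N at 50 mm), so it is past snug. The earlier readings hid this because the zero rows let the push relax. I back off, cross to the other side of the lever and unscrew it, then re-tighten while reading the force during the push.

Call:
send_rows --pt "4 0 0 0 0 0 -1" --pt "4 0 0 0 -3 1.5 -1" --pt "3 0 0 -0.5 -3 1.5 -1" --pt "0 -20 0 0 -3 0.5 -1" --pt "0 -20 0 0 0 0 -1" --pt "0 -20 0 0 0 0 -1" --pt "0 -15 0 0 0 0 -1" --pt "0 0 0 0 0 0 -1"

```text
time_s: 14.23
position: [0.5144, 0.1384, 0.2868]
eef_rot: [0.006, -0.0, 0.709, -0.706]
force: [0.0, 0.4, 1.0]
width: 0.0004
```

```bash
python3 -c "
from h import *;rep();go(-269,48,-30,.285)
p,d=eyes.snapshot('side')
lever();lever('top')
cv2.imwrite('pics/s3.png',cv2.resize(p[120:290,190:330,::-1],None,fx=3.5,fy=3.5))"
```

```text
t 14.23 pos [0.5144 0.1384 0.2868] q6 1.59 phi -269.5 | r 59.6 c 25.5 mm | F rad 0.4 tan -0.0 up 1.0 | w 0.0004 tilt [-0.008 -0.004]
go shift [-55.1   2.2  11.4] turn [ 0.24 -0.49 -0.44]
side lever n 91 axis head 89.3 elev 47.5; centroid head 95.2; tip [0.537 0.143 0.245]Traceback (most recent call last):
  File "<string>", line 4, in <module>
    lever();lever('top')
            ~~~~~^^^^^^^
  File "h.py", line 38, in lever
    P=cloud(name,m,d); P=P[(np.hypot(*(P[:,:2]-AX).T)<.12)&(P[:,2]>.16)&(P[:,2]<.3)]
  File "h.py", line 13, in cloud
    v,u=np.nonzero(m&(dep>0)); o,d=ray(n,np.c_[u,v]); return o+d*dep[v,u][:,None]
                                   ~~~^^^^^^^^^^^^^^
  File "h.py", line 8, in ray
    K,D,R,t=cam(n); q=cv2.undistortPoints(np.array(uv,float).reshape(-1,1,2),K,D).reshape(-1,2)
                      ~~~~~~~~~~~~~~~~~~~^^^^^^^^^^^^^^^^^^^^^^^^^^^^^^^^^^^^^^^^
cv2.error: OpenCV(4.12.0) /io/opencv/modules/calib3d/src/undistort.dispatch.cpp:347: error: (-215:Assertion failed) CV_IS_MAT(_src) && CV_IS_MAT(_dst) && (_src->rows == 1 || _src->cols == 1) && (_dst->rows == 1 || _dst->cols == 1) && _src->cols + _src->rows - 1 == _dst->rows + _dst->cols - 1 && (CV_MAT_TYPE(_src->type) == CV_32FC2 || CV_MAT_TYPE(_src->type) == CV_64FC2) && (CV_MAT_TYPE(_dst->type) == CV_32FC2 || CV_MAT_TYPE(_dst->type) == CV_64FC2) in function 'cvUndistortPointsInternal'
```

Call:
send_rows --pt "-14 0 3 0 0 0 -1" --pt "-14 0 3 0 0 0 -1" --pt "-14 0 3 0 0 0 -1" --pt "-13 0 2 0 0 0 -1" --pt "0 0 0 0 0 0 -1" --pt "0 20 0 0 0 0 -1" --pt "0 20 0 0 0 0 -1" --pt "0 20 0 0 0 0 -1" --pt "0 12 0 0 0 0 -1" --pt "0 0 0 0 0 0 -1"

```text
time_s: 15.22
position: [0.5618, 0.129, 0.1923]
eef_rot: [-0.003, -0.01, 0.709, -0.705]
force: [-0.3, 0.1, -0.3]
width: 0.0004
```

```bash
python3 -c "
from h import *;rep();go(-269,48,-20,.21);lever()
p,d=eyes.snapshot('side')
cv2.imwrite('pics/s3.png',cv2.resize(p[120:290,190:330,::-1],None,fx=3.5,fy=3.5))"
```

```text
t 15.22 pos [0.5618 0.129  0.1923] q6 1.57 phi -269.4 | r 49.8 c -21.8 mm | F rad 0.1 tan 0.3 up -0.3 | w 0.0004 tilt [ 0.019 -0.006]
go shift [  2.5 -17.7   1.6] turn [ 0.36 -0.42  1.07]
side lever n 98 axis head 88.8 elev 47.9; centroid head 93.7; tip [0.538 0.143 0.246]
```

View pics/s3.png

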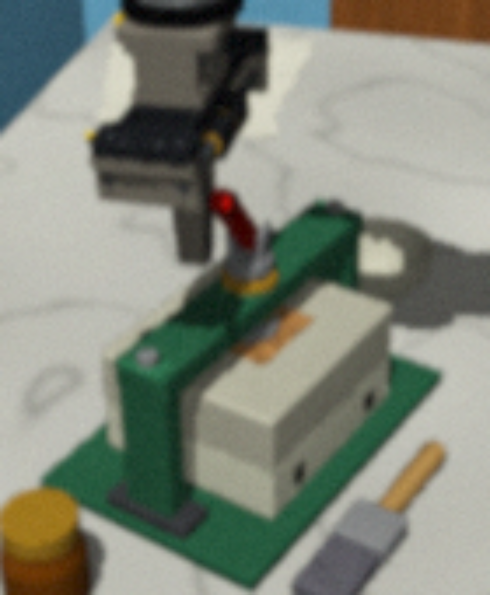

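The side view shows the finger on the clockwise side of the lever at (195,220). The mould looks whole, and the jar and brush are in place. Now I unscrew counter-clockwise.

Call:
send_rows --pt "3 -9 0 0 0 0.5 -1" --pt "3 -7 0 0 0 0.5 -1" --pt "5 0 -1.4 0 -5 0 -1" --pt "5 0 -1.4 0 -5 0 -1" --pt "5 0 -1.4 0 -5 0 -1"

```text
time_s: 15.73
position: [0.5493, 0.1307, 0.2203]
eef_rot: [0.109, -0.088, 0.7, -0.7]
force: [5.8, 0.4, -4.5]
width: 0.0003
```

```bash
python3 -c "
from h import *;rep();torque();lever()"
```

```text
t 15.73 pos [0.5493 0.1307 0.2203] q6 1.31 phi -254.0 | r 47.3 c -22.7 mm | F rad -1.2 tan -5.7 up -4.5 | w 0.0003 tilt [-0.031  0.003]
M [ 0.126 -1.112 -0.037] rxF -0.297  total about axis -0.334
side lever n 91 axis head 98.9 elev 50.3; centroid head 100.1; tip [0.53  0.14  0.247]
```

Call:
send_rows --pt "6 2 -2 0 -4 -0.8 -1" --pt "6 2 -2 0 -4 -0.8 -1" --pt "6 2 -2 0 -5 -0.3 -1" --pt "6 2 -2 0 -5 0 -1" --pt "6 2 -1.5 0 -5 0 -1" --pt "6 1 -1.5 0 -5 0 -1"

```text
time_s: 16.28
position: [0.5249, 0.129, 0.2241]
eef_rot: [-0.288, 0.256, -0.648, 0.657]
force: [4.5, 4.2, -3.7]
width: 0.0003
```

```bash
python3 -c "
from h import *;rep();torque();lever()"
```

```text
t 16.28 pos [0.5249 0.129  0.2241] q6 0.79 phi -224.8 | r 46.3 c -24.5 mm | F rad -0.3 tan -6.2 up -3.7 | w 0.0003 tilt [-0.037  0.03 ]
M [ 0.746 -0.836 -0.041] rxF -0.292  total about axis -0.333
side lever n 35 axis head 123.4 elev 50.0; centroid head 125.9; tip [0.504 0.131 0.251]
```

Call:
send_rows --pt "5 4 -1 -0.5 -2 -0.8 -1" --pt "5 4 -1 -0.5 -3 -0.8 -1" --pt "5 4 -1.5 -0.5 -4 -0.5 -1" --pt "5 3 -1.5 0 -4 0 -1"

```text
time_s: 16.67
position: [0.5156, 0.1254, 0.2232]
eef_rot: [-0.361, 0.335, -0.613, 0.618]
force: [0.8, 8.0, 1.8]
width: 0.0004
```

```bash
python3 -c "
from h import *;rep();torque();lever()"
```

```text
t 16.67 pos [0.5156 0.1254 0.2232] q6 0.54 phi -211.1 | r 45.3 c -26.9 mm | F rad 3.4 tan -7.3 up 1.8 | w 0.0004 tilt [-0.028  0.023]
M [ 1.244 -0.211 -0.098] rxF -0.238  total about axis -0.335
side lever n 24 axis head 140.2 elev 49.5; centroid head 121.5; tip [0.498 0.126 0.251]
```

Call:
send_rows --pt "6 4 -2 -0.5 2 -0.8 -1" --pt "6 4 -2 -0.5 2 -0.8 -1" --pt "6 4 -2 -0.3 0 -0.5 -1" --pt "6 3 -2 0 0 0 -1" --pt "6 3 -2 0 -2 0 -1"

```text
time_s: 17.13
position: [0.5033, 0.1128, 0.2234]
eef_rot: [-0.352, 0.322, -0.617, 0.626]
force: [7.3, 4.4, -0.9]
width: 0.0001
```

```bash
python3 -c "
from h import *;rep();torque();lever();go(-210,48,-18,.212)"
```

```text
t 17.13 pos [0.5033 0.1128 0.2234] q6 0.55 phi -213.1 | r 49.6 c -8.0 mm | F rad -3.7 tan -7.7 up -0.9 | w 0.0001 tilt [-0.03   0.031]
M [ 0.691 -1.009  0.124] rxF -0.410  total about axis -0.285
side lever n 44 axis head 152.2 elev 47.9; centroid head 148.9; tip [0.485 0.109 0.253]
go shift [-7.6 11.7  0.5] turn [-1.86 -2.89 -1.67]
```

Call:
send_rows --pt "-4 0 0 -0.5 0 -0.5 -1" --pt "-6 0 0 -0.6 0 -0.6 -1" --pt "-6 0 0 -0.6 0 -0.6 -1" --pt "0 -20 0 0 0 0 -1" --pt "0 -20 0 0 0 0 -1" --pt "0 -20 0 0 0 0 -1" --pt "0 0 0 0 0 0 -1"

```text
time_s: 17.77
position: [0.5131, 0.1286, 0.2942]
eef_rot: [-0.338, 0.336, -0.62, 0.623]
force: [0.3, -0.4, 0.7]
width: 0.0003
```

```bash
python3 -c "
from h import *;rep();lever();go(-208,46,32,.285)"
```

```text
t 17.77 pos [0.5131 0.1286 0.2942] q6 0.60 phi -213.1 | r 50.1 c -26.6 mm | F rad -0.5 tan 0.2 up 0.7 | w 0.0003 tilt [-0.001  0.006]
side lever n 133 axis head 152.3 elev 49.6; centroid head 151.7; tip [0.487 0.107 0.253]
go shift [62.2  7.1  7.6] turn [-0.21 -5.09  0.05]
```

Call:
send_rows --pt "15 0 2 0 -1 0 -1" --pt "15 0 2 0 -1 0 -1" --pt "16 0 2 0 0 0 -1" --pt "16 0 2 0 0 0 -1" --pt "0 0 0 0 0 0 -1" --pt "0 18 0 0 0 0 -1" --pt "0 18 0 0 0 0 -1" --pt "0 18 0 0 0 0 -1" --pt "0 10 0 0 0 0 -1" --pt "0 0 0 0 0 0 -1" --pt "0 0 0 0 0 0 -1"

```text
time_s: 18.73
position: [0.4825, 0.0736, 0.2164]
eef_rot: [0.344, -0.352, 0.617, -0.614]
force: [-0.8, -0.3, -0.3]
width: 0.0004
```

```bash
python3 -c "
from h import *;rep();lever();go(-210,46,20,.213)"
```

```text
t 18.73 pos [0.4825 0.0736 0.2164] q6 0.45 phi -211.1 | r 46.9 c 34.6 mm | F rad 0.6 tan 0.7 up -0.3 | w 0.0004 tilt [ 0.007 -0.009]
side lever n 158 axis head 155.6 elev 49.7; centroid head 152.8; tip [0.486 0.106 0.254]
go shift [-13.8   3.4   1.3] turn [ 0.52 -1.08  0.4 ]
```

Call:
send_rows --pt "-5 1 0 0.3 0 0.2 -1" --pt "-5 1 0 0 0 0 -1" --pt "-3 0 0 0 1 0 -1" --pt "-3 0 -0.5 0 1 0 -1" --pt "-3 0 -0.5 0 2 0 -1"

```text
time_s: 19.2
position: [0.4892, 0.0862, 0.216]
eef_rot: [-0.318, 0.332, -0.625, 0.63]
force: [-6.3, -9.2, 1.5]
width: 0.0001
```

```bash
python3 -c "
from h import *;rep();torque();lever()"
```

```text
t 19.20 pos [0.4892 0.0862 0.216 ] q6 0.56 phi -215.2 | r 46.1 c 23.7 mm | F rad -0.2 tan 11.1 up 1.5 | w 0.0001 tilt [ 0.021 -0.003]
M [-1.388  0.925  0.141] rxF 0.516  total about axis 0.657
side lever n 162 axis head 150.5 elev 49.9; centroid head 147.5; tip [0.489 0.111 0.253]
```

Call:
send_rows --pt "-2 0 0 0 0 0 -1"

```text
time_s: 19.33
position: [0.4892, 0.0863, 0.216]
eef_rot: [-0.316, 0.334, -0.625, 0.632]
force: [-7.8, -9.3, 1.7]
width: 0.0004
```

```bash
python3 -c "
from h import *;rep();torque()"
```

```text
t 19.33 pos [0.4892 0.0863 0.216 ] q6 0.57 phi -215.3 | r 46.1 c 23.7 mm | F rad 1.0 tan 12.1 up 1.7 | w 0.0004 tilt [ 0.027 -0.003]
M [-1.352  1.138  0.139] rxF 0.535  total about axis 0.674
```

Call:
send_rows --pt "-2 0 0 0 0 0 -1"

```text
time_s: 19.42
position: [0.489, 0.0861, 0.2161]
eef_rot: [-0.313, 0.336, -0.624, 0.633]
force: [-8.0, -8.5, 0.9]
width: 0.0001
```

```bash
python3 -c "
from h import *;rep();torque()"
```

```text
t 19.42 pos [0.489  0.0861 0.2161] q6 0.57 phi -215.4 | r 46.1 c 24.0 mm | F rad 1.6 tan 11.6 up 0.9 | w 0.0001 tilt [ 0.034 -0.004]
M [-1.356  1.083  0.117] rxF 0.497  total about axis 0.614
```

Call:
send_rows --pt "-2 0 0 0 0 0 -1"

```text
time_s: 19.5
position: [0.4888, 0.0859, 0.2162]
eef_rot: [-0.311, 0.338, -0.623, 0.633]
force: [-6.8, -9.2, 0.4]
width: 0.0005
```

```bash
python3 -c "
from h import *;rep();torque();lever()"
```

```text
t 19.50 pos [0.4888 0.0859 0.2162] q6 0.57 phi -215.4 | r 46.1 c 24.3 mm | F rad 0.3 tan 11.4 up 0.4 | w 0.0005 tilt [ 0.041 -0.004]
M [-1.3    1.098  0.129] rxF 0.520  total about axis 0.649
side lever n 162 axis head 149.3 elev 50.2; centroid head 146.6; tip [0.49  0.111 0.253]
```

Call:
send_rows --pt "-3 0 0 0 0 1 -1" --pt "-3 0 0 0 0 1 -1"

```text
time_s: 19.72
position: [0.4897, 0.0874, 0.2159]
eef_rot: [-0.318, 0.331, -0.627, 0.629]
force: [-6.2, -9.3, 0.2]
width: 0.0
```

```bash
python3 -c "
from h import *;rep();torque()"
```

```text
t 19.72 pos [0.4897 0.0874 0.2159] q6 0.56 phi -215.3 | r 46.3 c 22.5 mm | F rad -0.3 tan 11.2 up 0.2 | w 0.0000 tilt [ 0.019 -0.006]
M [-1.312  1.098  0.083] rxF 0.523  total about axis 0.606
```

Call:
send_rows --pt "-3 0 0 0 0 1 -1" --pt "-3 0 0 0 0 1 -1"

```text
time_s: 19.88
position: [0.4902, 0.0883, 0.2156]
eef_rot: [0.324, -0.325, 0.631, -0.626]
force: [-9.1, -10.5, 1.6]
width: -0.0002
```

```bash
python3 -c "
from h import *;rep();torque();lever()"
```

```text
t 19.88 pos [0.4902 0.0883 0.2156] q6 0.55 phi -215.4 | r 46.4 c 21.5 mm | F rad 1.3 tan 13.8 up 1.6 | w -0.0002 tilt [-0.003 -0.007]
M [-1.732  1.319  0.024] rxF 0.611  total about axis 0.634
side lever n 158 axis head 148.1 elev 50.2; centroid head 144.7; tip [0.491 0.113 0.252]
```

Call:
send_rows --pt "-3.5 0 0 0 0.5 0.6 -1" --pt "-3.5 0 0 0 0.5 0.6 -1"

```text
time_s: 20.1
position: [0.4906, 0.0893, 0.2155]
eef_rot: [0.32, -0.317, 0.636, -0.627]
force: [-9.7, -10.7, 2.6]
width: 0.0002
```

```bash
python3 -c "
from h import *;rep();torque();lever();rep();torque()"
```

```text
t 20.10 pos [0.4906 0.0893 0.2155] q6 0.56 phi -216.4 | r 46.3 c 21.4 mm | F rad 1.5 tan 14.3 up 2.6 | w 0.0002 tilt [-0.008 -0.009]
M [-1.687  1.542  0.017] rxF 0.632  total about axis 0.649
side lever n 155 axis head 147.0 elev 50.3; centroid head 144.1; tip [0.491 0.114 0.253]
t 20.15 pos [0.4906 0.0893 0.2155] q6 0.56 phi -216.5 | r 46.3 c 21.4 mm | F rad 1.7 tan 13.2 up 2.3 | w 0.0005 tilt [-0.008 -0.01 ]
M [-1.721  1.485 -0.004] rxF 0.574  total about axis 0.570
```

It slips steadily at 0.57–0.65 N m, which is about 12–13 N at 50 mm, so it is snug. Now I lift off and go above the lever tip to fold it.

Call:
send_rows --pt "5 0 0 0 0 0 -1" --pt "5 0 0 0 -1 0 -1" --pt "0 -20 0 0 -1 0 -1" --pt "0 -20 0 0 0 0 -1" --pt "0 -20 0 0 0 0 -1" --pt "0 -12 0 0 0 0 -1" --pt "0 0 0 0 0 0 -1" --pt "0 0 0 0 0 0 -1"

```text
time_s: 20.82
position: [0.4872, 0.0817, 0.2948]
eef_rot: [0.334, -0.326, 0.628, -0.622]
force: [-0.8, 0.8, -1.5]
width: 0.0005
```

```bash
python3 -c "
from h import *;rep();lever();go(-214,58,1.5,.285)"
```

```text
t 20.82 pos [0.4872 0.0817 0.2948] q6 0.51 phi -214.4 | r 45.5 c 27.8 mm | F rad 1.1 tan -0.2 up -1.5 | w 0.0005 tilt [-0.013 -0.002]
side lever n 133 axis head 145.0 elev 50.1; centroid head 143.3; tip [0.492 0.114 0.253]
go shift [-25.8  10.1 -12.5] turn [ 0.13 -0.37 -0.76]
```

Call:
send_rows --pt "-9 0 -4 0 0 -0.4 -1" --pt "-9 0 -5 0 0 -0.4 -1" --pt "-8 0 -4 0 0 0 -1" --pt "0 0 0 0 0 0 -1" --pt "0 7 0 0 0 0 -1" --pt "0 7 0 0 0 0 -1" --pt "0 0 0 0 0 0 -1"

```text
time_s: 21.45
position: [0.4897, 0.1119, 0.2746]
eef_rot: [0.327, -0.333, 0.627, -0.624]
force: [-0.1, 0.1, -1.0]
width: 0.0003
```

```bash
python3 -c "
from h import *;rep();lever();go(-214,58,1.5,.262)
p,d=eyes.snapshot('side')
q,d=eyes.snapshot('top')
a=[cv2.resize(x,None,fx=3,fy=3) for x in (p[110:230,200:320,::-1],q[130:250,190:310,::-1])];cv2.imwrite('pics/both4.png',np.hstack(a))"
```

```text
t 21.45 pos [0.4897 0.1119 0.2746] q6 0.58 phi -214.4 | r 60.5 c 1.5 mm | F rad 0.1 tan -0.0 up -1.0 | w 0.0003 tilt [ 0.005 -0.008]
side lever n 132 axis head 144.4 elev 49.9; centroid head 141.1; tip [0.493 0.116 0.252]
go shift [ 0.3 13.   2.5] turn [ 0.42 -0.38  0.25]
```

View pics/both4.png

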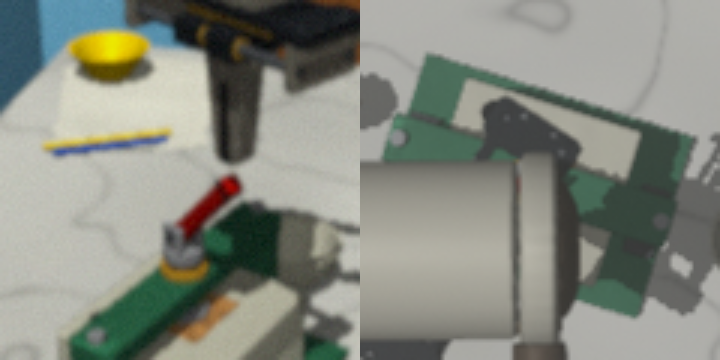

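The finger tip at (235,160) sits straight above the raised lever's tip at (232,183). I press down.

Call:
send_rows --pt "0 6 0 0 0 0 -1" --pt "0 6 0 0 0 0 -1" --pt "0 6 -1 0 0 0 -1" --pt "0 6 -1 0 0 0 -1"

```text
time_s: 21.93
position: [0.4901, 0.1131, 0.2556]
eef_rot: [0.33, -0.329, 0.626, -0.625]
force: [-15.0, 6.1, 34.6]
width: 0.0006
```

```bash
python3 -c "
from h import *;rep();lever()"
```

```text
t 21.93 pos [0.4901 0.1131 0.2556] q6 0.59 phi -214.5 | r 60.9 c 0.4 mm | F rad 15.8 tan 3.5 up 34.6 | w 0.0006 tilt [-0.002 -0.002]
side lever n 115 axis head 142.9 elev 47.3; centroid head 140.1; tip [0.493 0.117 0.25 ]
```

Call:
send_rows --pt "0 4 -6 0 0 0 -1" --pt "0 5 -6 0 0 0 -1" --pt "0 6 -5 0 0 0 -1"

```text
time_s: 22.23
position: [0.4783, 0.1223, 0.2449]
eef_rot: [-0.332, 0.326, -0.624, 0.627]
force: [-0.2, 0.1, 3.6]
width: -0.0
```

```bash
python3 -c "
from h import *;rep();lever()"
```

```text
t 22.23 pos [0.4783 0.1223 0.2449] q6 0.61 phi -214.5 | r 75.8 c -0.4 mm | F rad 0.2 tan 0.0 up 3.6 | w -0.0000 tilt [-0.005  0.007]
side lever n 99 axis head 142.4 elev 46.5; centroid head 143.7; tip [0.497 0.111 0.238]
```

Call:
send_rows --pt "0 8 -4 0 0 0 -1" --pt "0 8 -4 0 0 0 -1" --pt "0 7 -3.5 0 0 0 -1"

```text
time_s: 22.53
position: [0.4671, 0.1316, 0.2257]
eef_rot: [-0.333, 0.326, -0.625, 0.626]
force: [-2.2, 1.7, 10.2]
width: 0.0005
```

```bash
python3 -c "
from h import *;rep();lever()"
```

```text
t 22.53 pos [0.4671 0.1316 0.2257] q6 0.62 phi -214.4 | r 90.3 c -1.9 mm | F rad 2.8 tan -0.2 up 10.2 | w 0.0005 tilt [-0.008  0.004]
side lever n 99 axis head 141.2 elev 36.9; centroid head 141.7; tip [0.489 0.12  0.231]
```

Call:
send_rows --pt "0.5 7 -1 0 0 0 -1" --pt "0.5 7 -1 0 0 0 -1" --pt "0.5 7 0 0 0 0 -1"

```text
time_s: 22.83
position: [0.463, 0.1321, 0.2002]
eef_rot: [0.333, -0.328, 0.626, -0.625]
force: [0.2, 0.1, 0.3]
width: -0.0001
```

```bash
python3 -c "
from h import *;rep();lever()"
```

```text
t 22.83 pos [0.463  0.1321 0.2002] q6 0.62 phi -214.3 | r 93.9 c -0.2 mm | F rad -0.1 tan -0.2 up 0.3 | w -0.0001 tilt [-0.007  0.002]
side lever n 104 axis head 142.5 elev 35.7; centroid head 142.4; tip [0.485 0.121 0.233]
```

The finger slipped off past the lever's end, so its tip must be narrower than I assumed. I lift, move inward and press again.

Call:
send_rows --pt "0 -5 -4 0 0 0 -1" --pt "0 -20 0 0 0 0 -1" --pt "0 -20 0 0 0 0 -1" --pt "0 -20 0 0 0 0 -1" --pt "0 0 0 0 0 0 -1" --pt "0 0 11 0 0 0 -1" --pt "0 0 11 0 0 0 -1" --pt "0 0 11 0 0 0 -1" --pt "0 0 0 0 0 0 -1" --pt "0 0 0 0 0 0 -1"

```text
time_s: 23.72
position: [0.4843, 0.1125, 0.2575]
eef_rot: [0.326, -0.333, 0.629, -0.623]
force: [0.4, 0.8, 0.2]
width: 0.0004
```

```bash
python3 -c "
from h import *;rep();lever();lever()
p,d=eyes.snapshot('side')
cv2.imwrite('pics/s5.png',cv2.resize(p[110:230,200:320,::-1],None,fx=4,fy=4))"
```

```text
t 23.72 pos [0.4843 0.1125 0.2575] q6 0.58 phi -214.5 | r 65.2 c 4.2 mm | F rad 0.1 tan -0.9 up 0.2 | w 0.0004 tilt [ 0.004 -0.012]
side lever n 138 axis head 146.2 elev 35.5; centroid head 142.8; tip [0.481 0.122 0.237]
side lever n 137 axis head 146.3 elev 35.2; centroid head 142.6; tip [0.48  0.123 0.236]
```

View pics/s5.png

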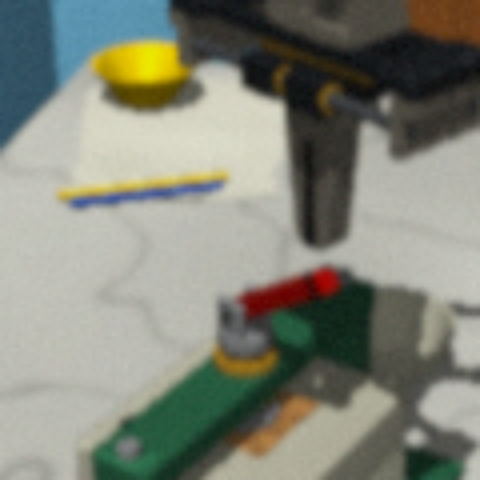

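The lever is now at about 35 degrees, its end at (325,285), with the finger above it at (320,245). I follow the arc in shorter calls.

Call:
send_rows --pt "-3 6 -1 0 0 0 -1" --pt "-2 6 -1 0 0 0 -1" --pt "0 5 -4 0 0 0 -1"

```text
time_s: 24.12
position: [0.4829, 0.1209, 0.2411]
eef_rot: [0.328, -0.331, 0.627, -0.624]
force: [4.3, -3.7, 7.3]
width: 0.0002
```

```bash
python3 -c "
from h import *;rep();lever()"
```

```text
t 24.12 pos [0.4829 0.1209 0.2411] q6 0.60 phi -214.4 | r 71.2 c -2.0 mm | F rad -5.7 tan 0.6 up 7.3 | w 0.0002 tilt [ 0.002 -0.007]
side lever n 125 axis head 145.3 elev 32.6; centroid head 142.9; tip [0.48  0.123 0.234]
```

Call:
send_rows --pt "0 8 -3 0 0 0 -1" --pt "0 8 -3 0 0 0 -1"

```text
time_s: 24.33
position: [0.4782, 0.1254, 0.2294]
eef_rot: [0.33, -0.33, 0.626, -0.624]
force: [-8.6, 0.7, 15.7]
width: 0.0004
```

```bash
python3 -c "
from h import *;rep();lever()"
```

```text
t 24.33 pos [0.4782 0.1254 0.2294] q6 0.61 phi -214.4 | r 77.6 c -3.2 mm | F rad 7.5 tan 4.3 up 15.7 | w 0.0004 tilt [-0.001 -0.003]
side lever n 133 axis head 145.5 elev 23.1; centroid head 142.3; tip [0.474 0.128 0.222]
```

Call:
send_rows --pt "1 8 -2.5 0 0 0 -1" --pt "0.5 8 -2 0 0 0 -1"

```text
time_s: 24.55
position: [0.473, 0.1288, 0.2173]
eef_rot: [0.332, -0.33, 0.626, -0.624]
force: [-5.0, 1.3, 13.0]
width: 0.0007
```

```bash
python3 -c "
from h import *;rep();lever()"
```

```text
t 24.55 pos [0.473  0.1288 0.2173] q6 0.61 phi -214.2 | r 83.8 c -3.3 mm | F rad 4.8 tan 1.8 up 13.0 | w 0.0007 tilt [-0.004 -0.001]
side lever n 152 axis head 143.6 elev 15.1; centroid head 143.4; tip [0.471 0.131 0.211]
```

Call:
send_rows --pt "0.5 8 -0.5 0 0 0 -1" --pt "0.5 8 0 0 0 0 -1"

```text
time_s: 24.77
position: [0.4698, 0.1314, 0.2043]
eef_rot: [0.332, -0.33, 0.627, -0.622]
force: [-8.7, 3.0, 13.6]
width: 0.0009
```

```bash
python3 -c "
from h import *;rep();lever()"
```

```text
t 24.77 pos [0.4698 0.1314 0.2043] q6 0.61 phi -214.1 | r 87.9 c -3.7 mm | F rad 8.9 tan 2.3 up 13.6 | w 0.0009 tilt [-0.006 -0.005]
side lever n 160 axis head 142.9 elev 5.1; centroid head 144.6; tip [0.469 0.132 0.196]
```

Call:
send_rows --pt "0.5 6 1 0 0 0 -1" --pt "0 6 1 0 0 0 -1"

```text
time_s: 24.98
position: [0.4683, 0.1326, 0.194]
eef_rot: [0.332, -0.332, 0.628, -0.62]
force: [-7.7, 0.2, 13.2]
width: 0.0004
```

```bash
python3 -c "
from h import *;rep();lever()"
```

```text
t 24.98 pos [0.4683 0.1326 0.194 ] q6 0.61 phi -214.0 | r 89.8 c -4.1 mm | F rad 6.5 tan 4.2 up 13.2 | w 0.0004 tilt [-0.006 -0.01 ]
side lever n 165 axis head 142.0 elev -1.5; centroid head 145.7; tip [0.468 0.133 0.186]
```

Call:
send_rows --pt "0.5 4 1 0 0 0 -1" --pt "0 4 1 0 0 0 -1"

```text
time_s: 25.2
position: [0.4683, 0.1332, 0.1896]
eef_rot: [0.333, -0.333, 0.629, -0.619]
force: [-12.1, 1.7, 30.6]
width: 0.0001
```

```bash
python3 -c "
from h import *;rep()"
```

```text
t 25.20 pos [0.4683 0.1332 0.1896] q6 0.61 phi -213.9 | r 90.2 c -4.7 mm | F rad 11.0 tan 5.3 up 30.6 | w 0.0001 tilt [-0.007 -0.012]
```

Call:
send_rows --pt "0.5 4 1 0 0 0 -1" --pt "0 4 1 0 0 0 -1"

```text
time_s: 25.37
position: [0.4685, 0.1335, 0.1897]
eef_rot: [0.334, -0.333, 0.629, -0.618]
force: [-14.4, -1.9, 26.3]
width: 0.0006
```

```bash
python3 -c "
from h import *;rep();lever()"
```

```text
t 25.37 pos [0.4685 0.1335 0.1897] q6 0.60 phi -213.7 | r 90.1 c -5.3 mm | F rad 11.0 tan 9.6 up 26.3 | w 0.0006 tilt [-0.008 -0.013]
side lever n 160 axis head 141.4 elev -3.6; centroid head 145.1; tip [0.469 0.133 0.183]
```

The end stop is reached: height holds at 0.1897 m while the force jumps to about 30 N. I lift off and check.

Call:
send_rows --pt "0 -4 0 0 0 0 -1" --pt "0 -20 0 0 0 0 -1" --pt "0 -30 0 0 0 0 -1" --pt "0 -40 0 0 0 0 -1" --pt "0 -40 0 0 0 0 -1" --pt "30 0 -30 0 0 0 -1" --pt "30 0 -30 0 0 0 -1" --pt "30 0 -30 0 0 0 -1" --pt "30 0 -30 0 0 0 -1" --pt "0 0 0 0 0 0 -1" --pt "0 0 0 0 0 0 -1"

```text
time_s: 26.33
position: [0.2982, 0.1018, 0.3311]
eef_rot: [0.337, -0.335, 0.627, -0.618]
force: [0.6, 1.3, -0.0]
width: 0.0008
```

```bash
python3 -c "
from h import *;rep();lever();lever();
try: lever('top')
except Exception as e: print('top hidden')
p,d=eyes.snapshot('side')
cv2.imwrite('pics/s6.png',cv2.resize(p[110:310,180:340,::-1],None,fx=3,fy=3))"
```

```text
t 26.33 pos [0.2982 0.1018 0.3311] q6 0.51 phi -213.3 | r 215.0 c 114.0 mm | F rad 0.2 tan -1.4 up -0.0 | w 0.0008 tilt [-0.009 -0.01 ]
side lever n 228 axis head 144.7 elev -0.4; centroid head 145.6; tip [0.466 0.131 0.188]
side lever n 234 axis head 144.4 elev -0.2; centroid head 145.3; tip [0.466 0.131 0.188]
top lever n 172 axis head 144.0 elev 0.2; centroid head 148.8; tip [0.469 0.128 0.191]
```

View pics/s6.png

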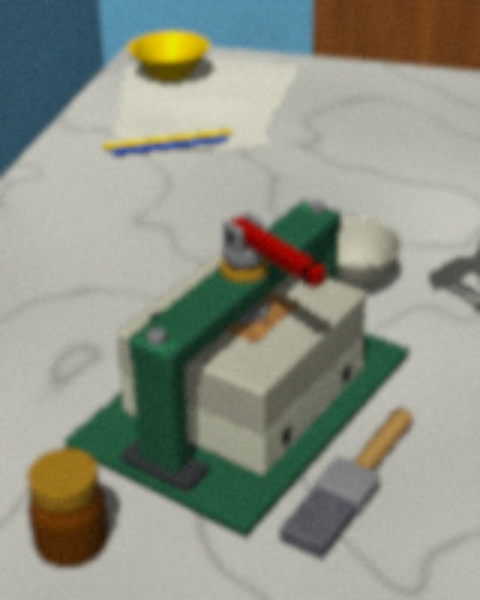

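The lever lies level from (240,228) to (315,272), the mould shows no crack, and the jar, bowl and brush are where they were. Handing in.

```bash
python3 -c "
from h import *;print(robot.finish_job())"
```

```text
the job is handed in; nothing more can be done
None
```

The bolt is cranked in to snug and the lever is folded level, but I over-tightened the bolt partway and had to unscrew it. The job is handed in; it reports no verdict.

**What went wrong:**
- **Over-tightening:** I first cranked about 4.0 rad. My force readings came after pauses that let the push relax, so they hid the load. The bolt then held still against about 1.1 N m, which is past snug. I estimate the foot force peaked at roughly 100 N. I saw no crack in the pictures, but they cannot rule out a hairline.
- **Recovery:** I unscrewed about 1 rad and re-tightened while reading the force during the push. The bolt then crept at 0.57–0.65 N m, which is about 12–13 N at 50 mm and on target. Total cranking came to about 3 rad.
- **Folding slip:** The finger slid off the lever's end once, about a third of the way down. I repositioned it and pressed the lever down to its stop. The height held at 0.1897 m while the force jumped to about 30 N.

**Last checks:**
- **Lever level:** the side camera reads −0.2 to −0.4° and the top camera +0.2°.
- **Bolt heading:** about 144.5°, against 145° after re-tightening, so folding did not turn the bolt noticeably.
- **Bystanders:** the jar, bowl and brush look unmoved in the side view; I did not measure them again.
- **Robot and time:** the arm is clear of everything, and the clock read about 26.5 s of the 64 s allowed.

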